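Clip two form boards together and stand the set on the easel

ROBOT

A 6-joint arm with a two-finger parallel gripper is mounted at the origin on a cart in front of the work surface, level with it; the furniture and walls round the work are solid. World frame = base frame: x ahead of the robot, y to its left, z up, the work surface at z = 0. Lengths are in m, angles in rad, forces in N, time in s.
With the tool pointing down it reaches from about 0.375 to 0.975 m from the base axis. Payload 3.8 kg.
Tool frame: the origin (TCP) lies where the fingers leave the gripper's body, on its centre line; the fingertips stand 73 mm ahead of it and the grasp point (between the pads) lies 54 mm ahead of it; z points along the fingers, y is the line along which they close (so a half turn about z gives the same grasp; the last joint's range is limited). The gripper opens to 85 mm and grips with 20 to 120 N. Pads are 22 mm wide; open, the fingers measure 114 mm over their backs; the gripper's body (76 mm by 85 mm) begins 54 mm behind the grasp point. The pads swing forward as they close: fully open they stand 13 mm farther back than shut.
Start: joints at [1.189, 0.264, 1.604, -0, 1.274, -0.037], TCP at [0.228, 0.635, 0.304] pointing down, gripper open.
Joint ranges: [-2.63, 2.63], [-0.94, 2.18], [0.31, 2.57], [-1.31, 4.45], [0, 2.66], [-2.55, 2.55]. Speed limits (rad/s): [2.57, 2.57, 3.14, 3.14, 3.14, 3.14].

INTERFACE

Orientations are given as a rotation vector (axis times angle).
In Python, from workcell import read_state, viewer, bot gives the robot as it stands.
- The arm moves only by the tool jog_arm, never from a script. Its argument "increments" is a list that holds one entry, the list of rows, each a list of 7 numbers: the shift along the tool's x, y, z in units of 30 mm (1.0 is 30 mm), then the turn, a rotation vector about the tool's x, y, z in units of 6 degrees (1.0 is 6 degrees), then the opening, from -1 (shut) to 1 (fully open). A call has exactly 5 rows; each row shifts and turns the commanded pose from where the row before left it, along the tool's axes as they then stand; what a row does not reach is not made up. A row lasts 1/12 s, in which the tool goes at most 41.7 mm and 7.16 degrees, less where a joint would pass 70% of its speed; a pose out of reach is approached as far as the arm can. A call is refused whole if a number of a shift passes 1 or a number of a turn 1, either way. A call with a gripper value outside its range is refused whole. The fingers move at their own pace and stop on an object; "force" is the grip in N (left out, the last holds). Time passes only in rows, so rows that do not move let the fingers close, or fill a call up. It gives the time, the measured TCP pose, the force, the opening and the grip force at its end, in the units of the state.
- read_state(): the state, without advancing time (a new reading comes with each control period).
- viewer.read_camera(name): name is "scene" or "top" or "wrist"; returns (picture, depth): 420x560x3 uint8, blue, green, red; 420x560 float32, m along the optical axis (not along the pixel's ray), 0 where there is no reading.
- viewer.camera_params(name): a dict with "fx", "fy", "cx", "cy" (pixels), "R" (3x3) and "t" (3): a world point X has camera coordinates R X + t; the wrist camera has in their place "hand_eye" (4x4, takes a point from camera to tool coordinates, whose origin is the TCP and whose axes are the flange's). Camera axes: x right, y down, z forward; pixel columns grow to the right and rows downward; lengths in m; the calibration is good to about 2 mm. A picture is of the moment at which its call begins: read the wrist's pose just before it. camera_params takes no time and is no camera call.
- bot.finish_job(): hands the job in; it is judged then, once.
The state is a dict: "time": time; "q": joint angles; "joint_vel": joint speeds; "joint_torque": joint torques, N m; "tool_pos": TCP position; "tcp_rot": TCP orientation; "wrist_force": force on the tool from outside, world axes, zero at the start; "torque": the same for the moment, N m; "width": opening from 0.0 (shut) to 1.0 (fully open); "grip_force": force on a finger pad.
Only numpy, scipy, OpenCV 4.12 (cv2) and the standard library are available. Lean on these libraries where they do the work, as an engineer would, in place of code of your own. Each camera call takes 0.05 s, during which the arm holds its last target. There are 200 camera calls.

TASK

Pinch the spring clip open to take it off its rest, push it all the way down over the top edges of both form boards standing in the pocket, about at their middle, and let it close so that it holds them together. Once you have let go of it, move the clipped pair over to the leaning easel and leave it standing on the ledge, centred and leaning against the back, clip still on top. Do not knock over or shift the other things on the desk.

Things in the scene. Friction and masses are not known exactly. Their poses are not given: they have to be found in the camera images.
- clip: Loose metal spring clip, two mirrored halves on a pivot, 60 mm wide, 98 mm tall, 0.09 kg; starts upright biting its rest's tab, levers up, jaws down. Origin: centre of the pivot. z up along the levers, x along the pivot, y from half to half. The frame belongs to the half with the +y lever and the ears; the mid-plane is this frame turned by minus half the joint clip_jaw about its x.
- clip_levers (a point): Point midway between the two flat levers, 30 mm above the pivot. Levers: 36 mm wide (x), 8 to 48 mm above the pivot, flaring: while biting 10 mm, 53 mm over their outer faces at the tips, 39 mm at the foot. Pinching them along y with 13 to 18 N or more opens the jaws; fully pinched they are parallel, 36 mm over the outer faces.
- clip_pivot (a point): Clip's pivot centre (the body's origin). The jaws' throat ends at the round pivot bar, 5 mm below it. Jaw lips: 54 mm wide flat pads, 38 to 50 mm below the pivot; about 25 mm apart when fully pinched open.
- clip_ears (a point): Midway between the clip's two flat side ears, 15 mm above the pivot. The ears face +x and -x, 60 mm over their outer faces, 18 mm wide in y, from 4 mm below to 26 mm above the pivot. Gripped by the ears along x the clip can be carried without opening its jaws; held too lightly it swings about x.
- clip_jaw (a joint): Angle between the clip's halves, rad: 0 when the jaws bite a 10 mm thick pack (or the tab of its rest), +0.36 when fully pinched open, -0.22 when shut on nothing. The spring bites with about 10 N.
- clip_rest: Fixed rest of the clip: base 90x100x10 mm with an upright tab 10 mm thick (x), 66 mm wide (y), whose top is 75 mm above the desk. Origin: centre of the underside; y along the tab.
- board_a: Loose stiff form board, 5 mm thick (x), 120 mm wide (y), 130 mm tall (z), 0.07 kg, with a printed sheet on one face. It starts standing in the pocket, the one on the pocket's -x side. Origin: centre of the lower edge.
- board_b: The second form board, same size, standing in the pocket behind the first (the pocket's +x side); the two faces are next to each other with a fraction of a millimetre of play.
- pocket: Fixed upright card pocket: base 90x150x8 mm; a slot 12 mm wide (x) and 127 mm long (y) between walls whose tops are 73 mm above the desk. The boards stand on its floor, 8 mm above the desk, so their tops are at 138 mm; they may lean a few mm. Origin: centre of the underside; x across the slot.
- easel: Fixed aluminium easel, base 130x140 mm; its front faces its own -x. Ledge and back plate (150 mm wide in y), square to each other, lean back together: the back's up direction is z turned 0.35 rad towards the easel's +x. The back rises 80 mm from the ledge along the lean; ledge 28 mm deep, front lip 12 mm high. Origin: centre of the underside.
- easel_corner (a point): Middle of the inner corner where the easel's ledge meets its back plate (34 mm above the desk). Its axes are the easel's own: x level to the rear, z vertical.
- stapler: Bystander: stapler, 137x34x46 mm. Origin: centre of the underside.
- glue_stick: Bystander: standing round glue stick, 27 mm across, 94 mm tall. Origin: centre of the underside.
- stamp_c: Bystander: standing office stamp, 35x49x85 mm. Origin: centre of the underside.
- cream_jar: Bystander: round lidded jar, 69 mm across, 60 mm tall. Origin: centre of the underside.

How it is judged:
By the outcome, as a careful person would: the job done as asked, in the order asked, and still so for the second after the job is handed in, with the robot touching nothing.
It also fails if it takes over 56 s, if anything falls off the work surface, if the arm or the gripper's body presses on something with over 40 N, if the wrist force passes 120 N, or if a joint passes its speed limit or range.

## Working session

There is one attempt and no reset: what is moved stays moved. The work goes in short steps, Python scripts to look and compute and a tool call to move; the robot and the scene stay as the last step left them, time stands still between calls to the robot, and variables do not carry over. Pictures are saved under pics/ and viewed, at most 13 in all, crops included, and the job is handed in when it is done.

Besides the shell and the picture viewer there is one more tool, called in YAML: its name, and indented under it one key for each argument. jog_arm: Moves the arm, as the interface text tells. Its arguments: {"type":"object","properties":{"increments":{"type":"array","items":{"type":"array","items":{"type":"array","items":{"type":"number"}}}},"force":{"type":"number"}},"required":["increments"]}

```bash
mkdir -p pics; ls; cat > h.py <<'E'
import numpy as np, cv2
from scipy.spatial.transform import Rotation as Ro
from workcell import read_state, viewer, bot
def cloud(name):
    s=read_state(); im,d=viewer.read_camera(name); p=viewer.camera_params(name)
    v,u=np.mgrid[:420,:560]
    P=np.stack([(u-p['cx'])/p['fx']*d,(v-p['cy'])/p['fy']*d,d],-1)
    if 'hand_eye' in p:
        H=np.array(p['hand_eye']); P=P@H[:3,:3].T+H[:3,3]
        P=P@Ro.from_rotvec(s['tcp_rot']).as_matrix().T+np.array(s['tool_pos'])
    else: P=(P-np.array(p['t']))@np.array(p['R'])
    P[d==0]=np.nan
    return im,d,P
E
python3 - <<'E'
from h import *
s=read_state(); print(s)
for n in ['top','scene']:
    im,d,P=cloud(n); cv2.imwrite(f'pics/{n}0.png',im); np.savez(f'{n}0.npz',im=im,P=P); print(n,viewer.camera_params(n))
print(viewer.camera_params('wrist'))
a=cv2.imread('pics/top0.png');b=cv2.imread('pics/scene0.png')
E
```

```text
pics
{'time': 0.0, 'q': array([ 1.18907316e+00,  2.64751991e-01,  1.60544600e+00, -4.81530715e-06,
        1.27371083e+00, -3.68979534e-02]), 'joint_vel': array([ 0.00170399, -0.00117214, -0.00028356,  0.00046905, -0.00013856,
       -0.00171016]), 'joint_torque': array([-2.21839880e-03, -5.15114951e+01, -3.67305815e+01,  5.96422137e-05,
        1.27367018e-02, -1.87550967e-05]), 'tool_pos': array([0.22794828, 0.63470453, 0.30252376]), 'tcp_rot': array([-0.53888631, -3.09454325,  0.00355978]), 'wrist_force': array([-0.30659717,  0.14193901,  0.44419536]), 'torque': array([ 0.02765512,  0.01906264, -0.01144813]), 'grip_force': 0.0, 'width': 0.9991044368397981}
top {'fx': 486.5158096059524, 'fy': 486.5158096059524, 'cx': 280.80674127382196, 'cy': 203.79449277806467, 'R': array([[ 0.01256493, -0.99980388, -0.01530741],
       [-0.98653206, -0.00989843, -0.16326826],
       [ 0.16308472,  0.01715271, -0.98646295]]), 't': array([0.01369302, 0.5744466 , 1.20215132])}
scene {'fx': 473.94540984000946, 'fy': 473.94540984000946, 'cx': 278.4676783561805, 'cy': 210.9830487426547, 'R': array([[ 0.5094566 , -0.86049554, -0.00118228],
       [-0.60963841, -0.35996625, -0.70623318],
       [ 0.60728492,  0.36051592, -0.70797832]]), 't': array([-0.27842987,  0.4076728 ,  0.87062741])}
{'fx': 324.3521299352398, 'fy': 324.3521299352398, 'cx': 283.42397425196793, 'cy': 210.1345718323283, 'hand_eye': array([[ 8.01404133e-04, -9.56808641e-01, -2.90717357e-01,
         7.57552879e-02],
       [ 9.99999012e-01,  4.31131124e-04,  1.33770257e-03,
         2.66713680e-05],
       [-1.15458808e-03, -2.90718142e-01,  9.56808042e-01,
        -7.04372088e-02],
       [ 0.00000000e+00,  0.00000000e+00,  0.00000000e+00,
         1.00000000e+00]])}
```

View pics/top0.png

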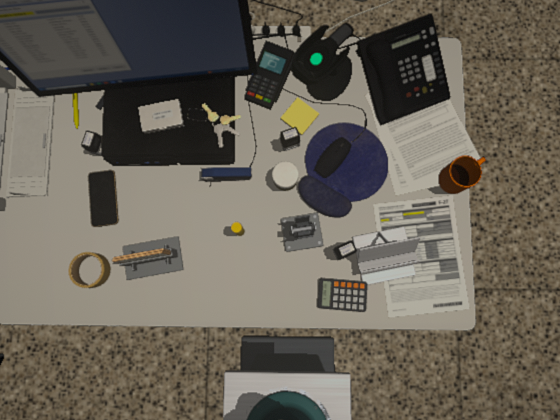

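View pics/scene0.png

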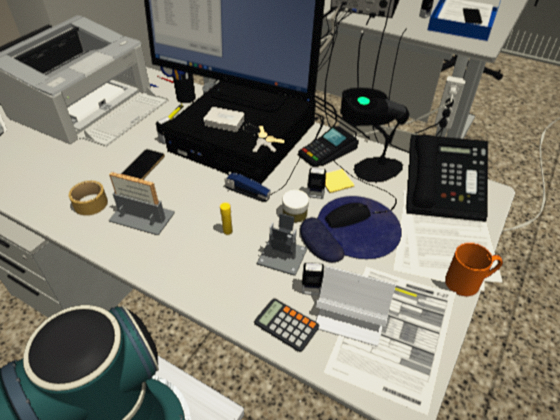

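The top view shows the pocket with boards at (150,257), the clip on its rest at (300,231), the easel at (390,257), a stamp beside it at (345,250), the glue stick at (236,228), the jar at (285,175) and the stapler at (225,174). The scene view agrees with it.

```bash
python3 - <<'E'
from h import *
T=np.load('top0.npz');im,P=T['im'],T['P']
S=np.load('scene0.npz');im2,P2=S['im'],S['P']
# tile of crops
def crop(i,u,v,w=80,h=60,k=5): return cv2.resize(i[v-h//2:v+h//2,u-w//2:u+w//2],None,fx=k,fy=k,interpolation=cv2.INTER_CUBIC)
t=np.vstack([np.hstack([crop(im,150,258),crop(im,300,232)]),np.hstack([crop(im,390,258,100,75,4),crop(im2,280,240,100,75,4)])])
cv2.imwrite('pics/tile.png',t)
def reg(n,P,u0,u1,v0,v1,zmin,zmax=1):
    Q=P[v0:v1,u0:u1].reshape(-1,3); Q=Q[(Q[:,2]>zmin)&(Q[:,2]<zmax)]
    if len(Q)<5: print(n,len(Q));return
    r=cv2.minAreaRect((Q[:,:2]*1000).astype(np.float32)); print(n,len(Q),'rect',np.round(r[0]),np.round(r[1]),round(r[2],1),'mean',Q.mean(0).round(4),'zmax',np.percentile(Q[:,2],[50,99]).round(4))
for m,(A) in {'top':P}.items():
    print('desk',np.nanmedian(A[290:310,200:300,2]))
    reg('boards',A,105,190,230,285,.12); reg('pocketwalls',A,105,190,230,285,.06,.085); reg('pocketbase',A,110,190,230,285,.004,.02)
    reg('clip',A,275,330,205,255,.08); reg('cliptop',A,275,330,205,255,.115); reg('restbase',A,270,330,205,255,.005,.02)
    reg('easelall',A,352,425,225,290,.008);reg('easeltop',A,352,425,225,290,.09)
    reg('stamp',A,330,362,235,262,.06);reg('glue',A,225,245,218,240,.06);reg('jar',A,270,300,160,192,.045);reg('stapler',A,195,255,164,184,.03)
    reg('calc',A,315,370,275,315,.005); reg('tape',A,65,112,250,290,.01)
E
```

```text
desk 0.00028279734981671867
boards 269 rect [436. 354.] [ 11. 120.] 10.9 mean [0.4351 0.3537 0.137 ] zmax [0.1383 0.1429]
pocketwalls 188 rect [434. 355.] [ 20. 134.] 13.1 mean [0.431  0.3473 0.0724] zmax [0.0733 0.0834]
pocketbase 1540 rect [437. 364.] [141. 214.] 0.7 mean [0.4343 0.3513 0.0084] zmax [0.0082 0.0164]
clip 388 rect [508. -35.] [52. 60.] 9.0 mean [ 0.5098 -0.0349  0.0966] zmax [0.0893 0.1274]
cliptop 71 rect [508. -35.] [53. 34.] 11.3 mean [ 0.5104 -0.0348  0.1232] zmax [0.124  0.1304]
restbase 962 rect [514. -28.] [156. 129.] 89.8 mean [ 0.5066 -0.036   0.0106] zmax [0.0105 0.0193]
easelall 2434 rect [ 442. -249.] [150. 185.] 6.3 mean [ 0.4422 -0.2422  0.0442] zmax [0.0398 0.11  ]
easeltop 282 rect [ 469. -243.] [ 13. 149.] 11.8 mean [ 0.4684 -0.2425  0.1025] zmax [0.1038 0.1123]
stamp 292 rect [ 452. -148.] [50. 55.] 23.4 mean [ 0.4568 -0.144   0.0828] zmax [0.0832 0.1064]
glue 104 rect [508. 129.] [25. 25.] 1.4 mean [0.5076 0.1287 0.0933] zmax [0.094  0.0988]
jar 571 rect [650.  10.] [68. 67.] 1.0 mean [0.6497 0.0111 0.0603] zmax [0.0605 0.0663]
stapler 479 rect [661. 167.] [ 28. 135.] 3.9 mean [0.6595 0.1706 0.0397] zmax [0.04   0.0496]
calc 1568 rect [ 347. -140.] [ 99. 140.] 0.8 mean [ 0.3484 -0.1405  0.0127] zmax [0.0128 0.0195]
tape 675 rect [403. 510.] [91. 89.] 31.0 mean [0.4013 0.5102 0.0376] zmax [0.0431 0.053 ]
```

View pics/tile.png

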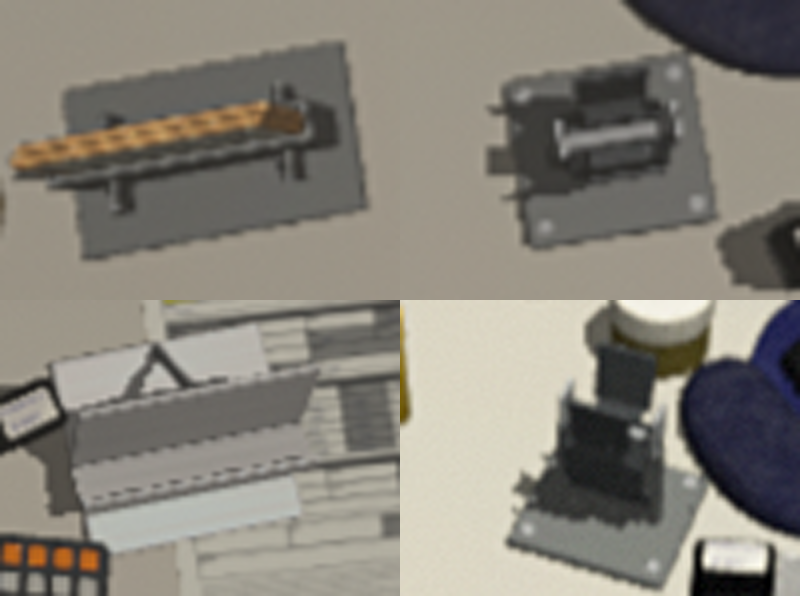

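The crops are clear. All the fixtures, the clip and the boards sit at a yaw of about 10–12°. The clip measures 128 mm tall, the boards 138 mm and the easel top about 0.104 m, all matching the given sizes. I'll turn first, then travel above the clip.

jog_arm:
  increments:
    - [[0, 0, 0, 0, 0, 1, 1], [0, 0, 0, 0, 0, 1, 1], [0, 0, 0, 0, 0, 1, 1], [0, 0, 0, 0, 0, 1, 1], [0, 0, 0, 0, 0, 1, 1]]
  force: 45

```text
time: 0.52
tool_pos: [0.2281, 0.6349, 0.3031]
tcp_rot: [1.329, 2.847, -0.002]
wrist_force: [-0.5, 0.9, -0.0]
width: 1.0
grip_force: 0.0
```

jog_arm:
  increments:
    - [[0, 0, 0, 0, 0, 1, 1], [0, 0, 0, 0, 0, 1, 1], [0, 0, 0, 0, 0, 1, 1], [0, 0, 0, 0, 0, 1, 1], [0, 0, 0, 0, 0, 1, 1]]

```text
time: 0.93
tool_pos: [0.228, 0.6349, 0.3031]
tcp_rot: [2.02, 2.405, -0.002]
wrist_force: [0.2, -0.5, 0.0]
width: 0.997
grip_force: 0.0
```

jog_arm:
  increments:
    - [[-0.95, 0.2, 0, 0, 0, 0, 1], [-0.95, 0.2, 0, 0, 0, 0, 1], [-0.95, 0.2, 0, 0, 0, 0, 1], [-0.95, 0.2, 0, 0, 0, 0, 1], [-0.95, 0.2, 0, 0, 0, 0, 1]]

```text
time: 1.35
tool_pos: [0.2831, 0.4989, 0.3031]
tcp_rot: [2.013, 2.411, -0.002]
wrist_force: [1.0, -0.6, -0.2]
width: 0.998
grip_force: 0.0
```

jog_arm:
  increments:
    - [[-0.95, 0.2, 0, 0, 0, 0, 1], [-0.95, 0.2, 0, 0, 0, 0, 1], [-0.95, 0.2, 0, 0, 0, 0, 1], [-0.95, 0.2, 0, 0, 0, 0, 1], [-0.95, 0.2, 0, 0, 0, 0, 1]]

```text
time: 1.77
tool_pos: [0.3379, 0.3639, 0.3034]
tcp_rot: [-2.014, -2.411, 0.001]
wrist_force: [0.6, 1.2, 0.6]
width: 0.998
grip_force: 0.0
```

jog_arm:
  increments:
    - [[-0.95, 0.2, 0, 0, 0, 0, 1], [-0.95, 0.2, 0, 0, 0, 0, 1], [-0.95, 0.2, 0, 0, 0, 0, 1], [-0.95, 0.2, 0, 0, 0, 0, 1], [-0.95, 0.2, 0, 0, 0, 0, 1]]

```text
time: 2.18
tool_pos: [0.3927, 0.2291, 0.3035]
tcp_rot: [-2.014, -2.411, 0.001]
wrist_force: [0.6, -0.3, 0.2]
width: 1.002
grip_force: 0.0
```

jog_arm:
  increments:
    - [[-0.95, 0.2, 0, 0, 0, 0, 1], [-0.95, 0.2, 0, 0, 0, 0, 1], [-0.95, 0.2, 0, 0, 0, 0, 1], [-0.95, 0.2, 0, 0, 0, 0, 1], [-0.95, 0.2, 0, 0, 0, 0, 1]]

```text
time: 2.6
tool_pos: [0.4476, 0.0942, 0.3035]
tcp_rot: [-2.014, -2.411, 0.0]
wrist_force: [-0.1, -0.2, 0.3]
width: 1.001
grip_force: 0.0
```

jog_arm:
  increments:
    - [[-0.95, 0.2, 0, 0, 0, 0, 1], [-0.95, 0.2, 0, 0, 0, 0, 1], [-0.95, 0.2, 0, 0, 0, 0, 1], [-0.9, 0.2, 0, 0, 0, 0, 1], [0, 0, 0, 0, 0, 0, 1]]

```text
time: 3.02
tool_pos: [0.4924, -0.0144, 0.3036]
tcp_rot: [2.017, 2.406, -0.002]
wrist_force: [1.2, 0.6, 0.2]
width: 1.002
grip_force: 0.0
```

```bash
cat >> h.py <<'E'
def to_tool(target):
    s=read_state(); R=Ro.from_rotvec(s['tcp_rot']).as_matrix()
    u=R.T@(np.array(target)-s['tool_pos'])/0.03
    print('tcp',s['tool_pos'].round(4),'yaw y',np.degrees(np.arctan2(R[1,1],R[0,1])).round(1),'shift units',u.round(2)); return u
def rect(n,Q):
    r=cv2.minAreaRect((Q[:,:2]*1000).astype(np.float32)); print(n,len(Q),np.round(r[0],1),np.round(r[1],1),round(r[2],1),'z',np.percentile(Q[:,2],[1,50,99]).round(4))
E
python3 - <<'E'
from h import *
im,d,P=cloud('wrist'); cv2.imwrite('pics/w1.png',im)
Q=P.reshape(-1,3); Q=Q[np.all(np.isfinite(Q),1)]
Q=Q[(abs(Q[:,0]-.508)<.06)&(abs(Q[:,1]+.035)<.06)]
rect('lever',Q[(Q[:,2]>.1)&(Q[:,2]<.135)]); rect('tips',Q[(Q[:,2]>.12)&(Q[:,2]<.135)]); rect('clip',Q[(Q[:,2]>.06)&(Q[:,2]<.135)]); rect('base',Q[(Q[:,2]>.006)&(Q[:,2]<.014)])
to_tool([.508,-.035,.166])
E
```

```text
lever 1223 [504.8 -35.8] [52.3 60.2] 10.4 z [0.1004 0.1159 0.1259]
tips 490 [504.8 -35.5] [52.3 36.3] 10.6 z [0.12   0.1245 0.1262]
clip 3452 [504.4 -33.7] [52.3 64.5] 10.6 z [0.0692 0.0892 0.1256]
base 3615 [511.1 -37. ] [102.  107.2] 9.9 z [0.007  0.0104 0.0126]
tcp [ 0.4916 -0.0127  0.3034] yaw y 10.0 shift units [-0.83  0.41  4.58]
```

View pics/w1.png

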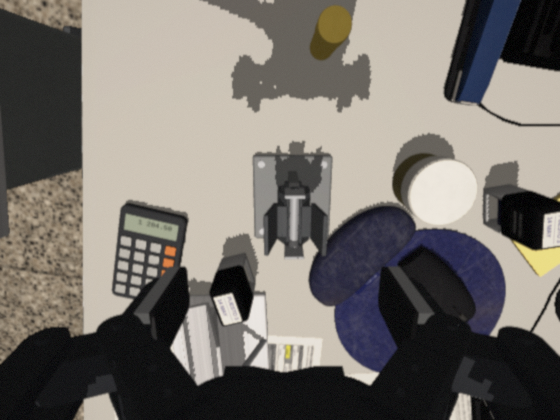

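The clip stands at (295,215) in the wrist view, already in line with the fingers. It lies at (0.506,-0.0355) with a yaw of 10.5°, and the lever tips are at 0.126. Next I go down, pinch and lift.

jog_arm:
  increments:
    - [[-0.83, 0.34, 0, 0, 0, 0, 1], [0, 0, 0.9, 0, 0, 0, 1], [0, 0, 0.9, 0, 0, 0, 1], [0, 0, 0.9, 0, 0, 0, 1], [0, 0, 0.9, 0, 0, 0, 1]]

```text
time: 3.48
tool_pos: [0.5051, -0.0324, 0.1947]
tcp_rot: [-2.013, -2.411, -0.001]
wrist_force: [0.6, -0.4, 0.1]
width: 0.996
grip_force: 0.0
```

jog_arm:
  increments:
    - [[0, 0, 0.5, 0, 0, 0, 1], [0, 0, 0.5, 0, 0, 0, 1], [0, 0, 0, 0, 0, 0, 1], [0, 0, 0, 0, 0, 0, 1], [0, 0, 0, 0, 0, 0, 0.3]]

```text
time: 3.9
tool_pos: [0.5061, -0.0329, 0.1667]
tcp_rot: [2.013, 2.411, 0.001]
wrist_force: [-0.1, -0.5, -0.0]
width: 0.885
grip_force: 0.0
```

jog_arm:
  increments:
    - [[0, 0, 0, 0, 0, 0, -1], [0, 0, 0, 0, 0, 0, -1], [0, 0, 0, 0, 0, 0, -1], [0, 0, 0, 0, 0, 0, -1], [0, 0, 0, 0, 0, 0, -1]]

```text
time: 4.32
tool_pos: [0.5089, -0.0334, 0.1722]
tcp_rot: [2.011, 2.406, 0.007]
wrist_force: [-6.2, 2.5, 25.8]
width: 0.417
grip_force: 45.4
```

jog_arm:
  increments:
    - [[0, 0, 0, 0, 0, 0, -1], [0, 0, 0, 0, 0, 0, -1], [0, 0, 0, 0, 0, 0, -1], [0, 0, 0, 0, 0, 0, -1], [0, 0, 0, 0, 0, 0, -1]]

```text
time: 4.73
tool_pos: [0.5089, -0.0334, 0.1722]
tcp_rot: [2.011, 2.406, 0.007]
wrist_force: [-7.0, 2.3, 25.1]
width: 0.41
grip_force: 45.3
```

jog_arm:
  increments:
    - [[0, 0, -0.3, 0, 0, 0, -1], [0, 0, -0.6, 0, 0, 0, -1], [0, 0, -1, 0, 0, 0, -1], [0, 0, -1, 0, 0, 0, -1], [0, 0, -1, 0, 0, 0, -1]]

```text
time: 5.15
tool_pos: [0.5053, -0.0334, 0.2844]
tcp_rot: [-2.014, -2.411, 0.0]
wrist_force: [0.3, -0.0, -0.0]
width: 0.412
grip_force: 46.2
```

jog_arm:
  increments:
    - [[0, 0, -0.8, 0, 0, 0, -1], [0, 0, -0.5, 0, 0, 0, -1], [0, 0, 0, 0, 0, 0, -1], [0, 0, 0, 0, 0, 0, -1], [0, 0, 0, 0, 0, 0, -1]]

```text
time: 5.57
tool_pos: [0.505, -0.0334, 0.3207]
tcp_rot: [-2.013, -2.41, 0.001]
wrist_force: [-0.1, 0.2, -1.3]
width: 0.415
grip_force: 46.3
```

```bash
python3 - <<'E'
from h import *
im,d,P=cloud('scene'); a=cv2.resize(im[120:260,170:370],None,fx=3,fy=3)
im,d,P=cloud('wrist'); b=im
cv2.imwrite('pics/lift.png',np.hstack([cv2.resize(a,(400,280)),cv2.resize(b,(373,280))]))
to_tool([.436,.354,.30])
E
```

```text
tcp [ 0.5047 -0.0333  0.3198] yaw y 10.2 shift units [13.11  0.04  0.67]
```

View pics/lift.png

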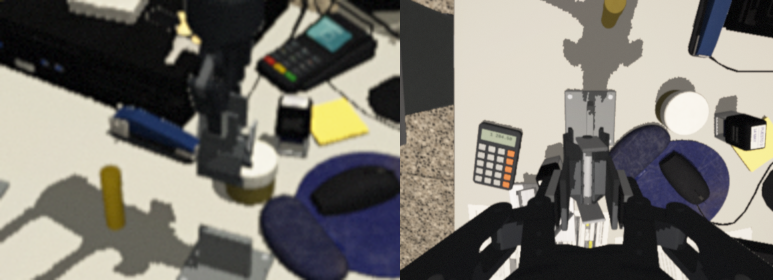

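The clip is held and open, clear of its rest. Next I travel towards the pocket and look at the board tops on the way.

jog_arm:
  increments:
    - [[1, 0, 0, 0, 0, 0, -1], [1, 0, 0, 0, 0, 0, -1], [1, 0, 0, 0, 0, 0, -1], [1, 0, 0, 0, 0, 0, -1], [1, 0, 0, 0, 0, 0, -1]]

```text
time: 6.08
tool_pos: [0.4779, 0.1152, 0.3201]
tcp_rot: [-2.014, -2.409, 0.004]
wrist_force: [1.0, 0.6, -0.8]
width: 0.417
grip_force: 46.2
```

jog_arm:
  increments:
    - [[1, 0, 0, 0, 0, 0, -1], [1, 0, 0, 0, 0, 0, -1], [1, 0, 0, 0, 0, 0, -1], [1, 0, 0, 0, 0, 0, -1], [0.5, 0, 0, 0, 0, 0, -1]]

```text
time: 6.5
tool_pos: [0.4536, 0.2495, 0.32]
tcp_rot: [-2.011, -2.411, 0.003]
wrist_force: [-0.9, -0.8, -0.9]
width: 0.408
grip_force: 46.2
```

jog_arm:
  increments:
    - [[0.3, 0, 0, 0, 0, 0, -1], [0.2, 0, 0, 0, 0, 0, -1], [0, 0, 0, 0, 0, 0, -1], [0, 0, 0, 0, 0, 0, -1], [0, 0, 0, 0, 0, 0, -1]]

```text
time: 6.92
tool_pos: [0.4525, 0.2608, 0.3216]
tcp_rot: [2.015, 2.41, -0.001]
wrist_force: [-0.3, -0.1, -1.0]
width: 0.415
grip_force: 46.2
```

```bash
python3 - <<'E'
from h import *
im,d,P=cloud('wrist'); cv2.imwrite('pics/w2.png',im)
Q=P.reshape(-1,3); Q=Q[np.all(np.isfinite(Q),1)]
Q=Q[(abs(Q[:,0]-.436)<.07)&(abs(Q[:,1]-.354)<.1)]
B=Q[(Q[:,2]>.128)&(Q[:,2]<.146)]; rect('boards',B)
# per-slice centre along the length
for y in np.arange(.30,.42,.02):
    k=B[abs(B[:,1]-y)<.008]
    if len(k)>3: print(y.round(2),np.percentile(k[:,0],[2,50,98]).round(4),k[:,2].max().round(4))
rect('walls',Q[(Q[:,2]>.065)&(Q[:,2]<.08)]); rect('base',Q[(Q[:,2]>.005)&(Q[:,2]<.011)])
to_tool([.436,.354,.30])
# clip in hand
s=read_state(); R=Ro.from_rotvec(s['tcp_rot']).as_matrix(); L=(P.reshape(-1,3)-s['tool_pos'])@R
L=L[np.all(np.isfinite(L),1)]; L=L[(abs(L[:,1])<.018)&(abs(L[:,0])<.04)&(L[:,2]>.03)&(L[:,2]<.15)]
print('clip tool-frame',np.percentile(L,[1,50,99],axis=0).round(4))
E
```

```text
boards 2276 [433.8 350.4] [ 10.5 113.6] 10.9 z [0.134  0.1384 0.1402]
0.3 [0.4375 0.4434 0.4486] 0.1404
0.32 [0.4342 0.4398 0.4455] 0.1403
0.34 [0.4299 0.4353 0.441 ] 0.1406
0.36 [0.4265 0.4319 0.4373] 0.1403
0.38 [0.4223 0.428  0.4336] 0.1408
0.4 [0.4193 0.4246 0.43  ] 0.1406
walls 1221 [432.9 355.3] [ 20.3 132. ] 10.9 z [0.0715 0.0734 0.0754]
base 7919 [432.9 355.2] [ 89.9 150. ] 10.8 z [0.0062 0.0085 0.0104]
tcp [0.4526 0.2608 0.3217] yaw y 10.2 shift units [3.16 0.   0.72]
clip tool-frame [[-0.0301 -0.0177  0.0335]
 [ 0.0023  0.001   0.0815]
 [ 0.0283  0.0177  0.1282]]
```

View pics/w2.png

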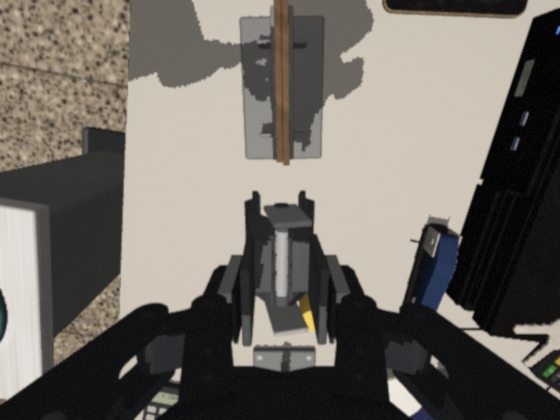

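The boards' top runs at column 283, rows 0–160, with its midline at about (0.433,0.355), yaw 10.9° and height 138 mm. The clip sits centred in the hand. Next I move over the boards and go down.

jog_arm:
  increments:
    - [[0.9, 0, 0, 0, 0, -0.12, -1], [0.9, 0, 0, 0, 0, 0, -1], [0.9, 0, 0, 0, 0, 0, -1], [0.53, -0.05, 0, 0, 0, 0, -1], [0, 0, 0, 0, 0, 0, -1]]

```text
time: 7.38
tool_pos: [0.4325, 0.3585, 0.322]
tcp_rot: [-1.997, -2.424, -0.002]
wrist_force: [-0.1, -0.6, -0.0]
width: 0.415
grip_force: 46.2
```

jog_arm:
  increments:
    - [[0, 0, 0.4, 0, 0, 0, -1], [0, 0, 0.4, 0, 0, 0, -1], [0, 0, 0, 0, 0, 0, -1], [0, 0, 0, 0, 0, 0, -1], [0, 0, 0, 0, 0, 0, -1]]

```text
time: 7.8
tool_pos: [0.4329, 0.3557, 0.2972]
tcp_rot: [-2.0, -2.422, 0.002]
wrist_force: [0.4, -1.1, -1.1]
width: 0.414
grip_force: 46.2
```

```bash
python3 - <<'E'
from h import *
to_tool([.434,.356,.235])
im,d,P=cloud('scene'); c=P[140:260,80:200]; cv2.imwrite('pics/s3.png',np.hstack([cv2.resize(im[130:250,80:200],None,fx=4,fy=4),cv2.resize(cloud('top')[0][215:275,120:180],(300,480)) ]))
E
```

```text
tcp [0.4329 0.3557 0.2972] yaw y 10.9 shift units [0.   0.04 2.07]
```

View pics/s3.png

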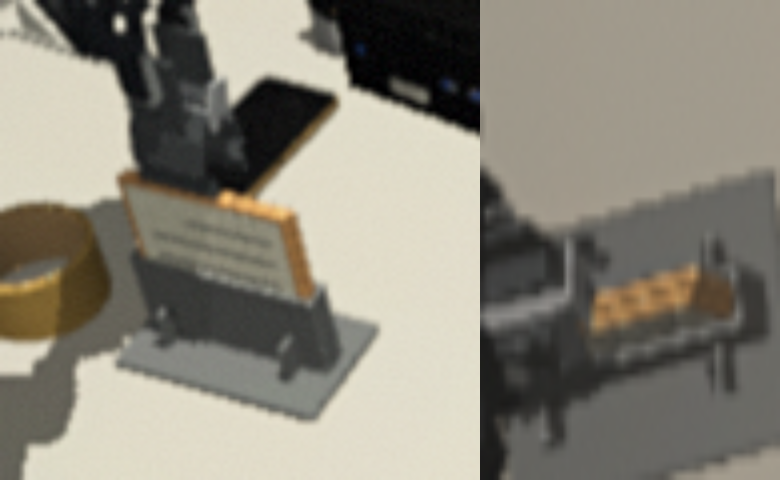

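The jaws hang just above the boards' middle, in line with them. Next I lower slowly and watch the force.

jog_arm:
  increments:
    - [[0, 0, 0.3, 0, 0, 0, -1], [0, 0, 0.3, 0, 0, 0, -1], [0, 0, 0.3, 0, 0, 0, -1], [0, 0, 0.3, 0, 0, 0, -1], [0, 0, 0, 0, 0, 0, -1]]

```text
time: 8.32
tool_pos: [0.4314, 0.3557, 0.2586]
tcp_rot: [-1.998, -2.423, 0.008]
wrist_force: [-0.5, -0.9, -1.5]
width: 0.413
grip_force: 46.2
```

jog_arm:
  increments:
    - [[0, 0, 0.2, 0, 0, 0, -1], [0, 0, 0.2, 0, 0, 0, -1], [0, 0, 0.2, 0, 0, 0, -1], [0, 0, 0.2, 0, 0, 0, -1], [0, 0, 0, 0, 0, 0, -1]]

```text
time: 8.73
tool_pos: [0.4322, 0.3564, 0.2364]
tcp_rot: [-1.999, -2.423, 0.003]
wrist_force: [0.4, -0.6, -1.7]
width: 0.414
grip_force: 46.1
```

jog_arm:
  increments:
    - [[0, 0, 0.1, 0, 0, 0, -1], [0, 0, 0.1, 0, 0, 0, -1], [0, 0, 0, 0, 0, 0, -1], [0, 0, 0, 0, 0, 0, -1], [0, 0, 0, 0, 0, 0, -1]]

```text
time: 9.15
tool_pos: [0.4346, 0.3573, 0.2354]
tcp_rot: [1.997, 2.422, 0.008]
wrist_force: [-0.6, -3.5, 10.9]
width: 0.41
grip_force: 47.1
```

jog_arm:
  increments:
    - [[0, 0, 0.07, 0, 0, 0, -1], [0, 0, 0, 0, 0, 0, -1], [0, 0, 0, 0, 0, 0, -0.1], [0, 0, 0, 0, 0, 0, 0], [0, 0, 0, 0, 0, 0, 0.1]]

```text
time: 9.57
tool_pos: [0.4335, 0.3572, 0.2312]
tcp_rot: [1.999, 2.423, 0.004]
wrist_force: [-0.3, -0.3, 0.1]
width: 0.552
grip_force: 12.4
```

jog_arm:
  increments:
    - [[0, 0, 0, 0, 0, 0, 0.2], [0, 0, 0, 0, 0, 0, 0.3], [0, 0, 0, 0, 0, 0, 1], [0, 0, 0, 0, 0, 0, 1], [0, 0, 0, 0, 0, 0, 1]]

```text
time: 9.98
tool_pos: [0.4325, 0.3565, 0.2293]
tcp_rot: [-1.999, -2.423, 0.002]
wrist_force: [0.8, -0.0, 0.2]
width: 0.996
grip_force: 0.0
```

jog_arm:
  increments:
    - [[0, 0, -0.3, 0, 0, 0, 1], [0, 0, -0.7, 0, 0, 0, 1], [0, 0, -1, 0, 0, 0, 1], [0, 0, -1, 0, 0, 0, 1], [0, 0, 0, 0, 0, 0, 1]]

```text
time: 10.4
tool_pos: [0.4352, 0.3586, 0.3279]
tcp_rot: [1.997, 2.421, 0.018]
wrist_force: [1.0, 0.5, 0.8]
width: 0.998
grip_force: 0.0
```

```bash
python3 - <<'E'
from h import *
s=read_state();print(s['wrist_force'],s['width'],s['q'].round(2))
im,d,P=cloud('wrist')
Q=P.reshape(-1,3); Q=Q[np.all(np.isfinite(Q),1)]
Q=Q[(abs(Q[:,0]-.434)<.05)&(abs(Q[:,1]-.356)<.08)]
rect('tips',Q[(Q[:,2]>.18)&(Q[:,2]<.2)]); rect('clip',Q[(Q[:,2]>.146)&(Q[:,2]<.2)]); rect('board',Q[(Q[:,2]>.128)&(Q[:,2]<.142)])
i2,_,P2=cloud('scene')
cv2.imwrite('pics/s4.png',np.hstack([cv2.resize(i2[110:250,80:200],(411,480)),cv2.resize(im[:240],(389,480))]))
E
```

```text
[0.99231433 0.48834226 0.78971096] 0.9983439201872147 [0.64 0.03 1.82 0.   1.27 0.45]
tips 843 [433.4 355.3] [52.5 36. ] 10.9 z [0.1802 0.1875 0.1894]
clip 4271 [433.4 355.4] [52.5 61.4] 11.0 z [0.1463 0.1555 0.1889]
board 842 [433.7 355. ] [ 31.3 122.3] 11.3 z [0.1304 0.1384 0.1418]
```

View pics/s4.png

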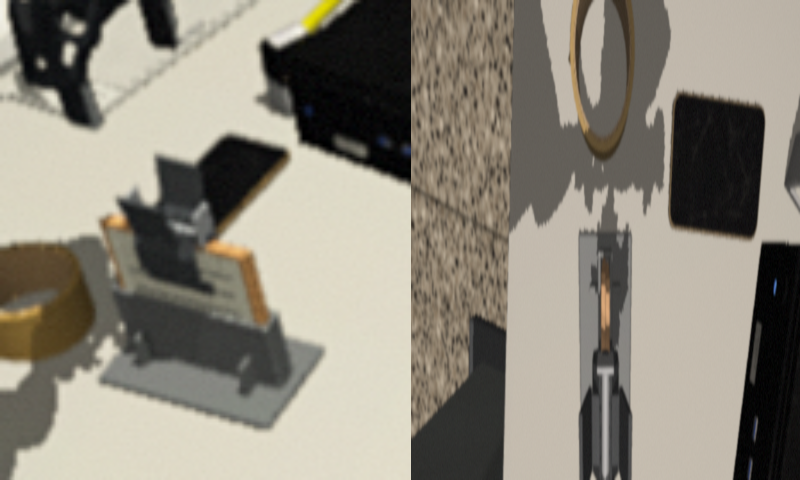

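The clip sits fully down with its pivot at 0.142. It bites both boards and is centred at (0.4334,0.3554) to within 1 mm. Next I turn 90° for the ears and check where the open fingertips are.

jog_arm:
  increments:
    - [[0, 0, 0, 0, 0, 1, 1], [0, 0, 0, 0, 0, 1, 1], [0, 0, 0, 0, 0, 1, 1], [0, 0, 0, 0, 0, 1, 1], [0, 0, 0, 0, 0, 1, 1]]
  force: 80

```text
time: 10.92
tool_pos: [0.432, 0.3562, 0.3181]
tcp_rot: [2.563, 1.817, -0.005]
wrist_force: [-0.4, 0.1, -0.2]
width: 1.0
grip_force: 0.0
```

jog_arm:
  increments:
    - [[0, 0, 0, 0, 0, 1, 1], [0, 0, 0, 0, 0, 1, 1], [0, 0, 0, 0, 0, 1, 1], [0, 0, 0, 0, 0, 1, 1], [0, 0, 0, 0, 0, 1, 1]]

```text
time: 11.33
tool_pos: [0.4321, 0.3562, 0.3181]
tcp_rot: [2.945, 1.091, -0.005]
wrist_force: [0.6, -0.4, -0.4]
width: 1.0
grip_force: 0.0
```

jog_arm:
  increments:
    - [[0, 0, 0, 0, 0, 1, 1], [0, 0, 0, 0, 0, 1, 1], [0, 0, 0, 0, 0, 1, 1], [0, 0, 0, 0, 0, 1, 1], [0, 0, 0, 0, 0, 1, 1]]

```text
time: 11.75
tool_pos: [0.4321, 0.3562, 0.3181]
tcp_rot: [3.126, 0.292, -0.004]
wrist_force: [0.2, 0.4, -0.0]
width: 1.002
grip_force: 0.0
```

jog_arm:
  increments:
    - [[0, 0, 0, 0, 0, 0, 0.7], [0, 0, 0, 0, 0, 0, 0.7], [0, 0, 0, 0, 0, 0, 0.7], [0, 0, 0, 0, 0, 0, 0.7], [0, 0, 0, 0, 0, 0, 0.7]]

```text
time: 12.17
tool_pos: [0.4327, 0.3566, 0.3196]
tcp_rot: [3.127, 0.302, -0.0]
wrist_force: [0.8, -0.1, 0.1]
width: 0.853
grip_force: 0.0
```

```bash
python3 - <<'E'
from h import *
im,d,P=cloud('wrist'); s=read_state(); print(s['width'],s['q'].round(2)); cv2.imwrite('w5.png',im)
R=Ro.from_rotvec(s['tcp_rot']).as_matrix(); L=(P.reshape(-1,3)-s['tool_pos'])@R; L=L[np.all(np.isfinite(L),1)]
for sg in(1,-1):
    f=L[(abs(L[:,0])<.014)&(sg*L[:,1]>.030)&(sg*L[:,1]<.062)&(L[:,2]<.085)&(L[:,2]>.02)]
    print(len(f),np.percentile(f,[1,50,99],axis=0).round(4))
Q=P.reshape(-1,3); Q=Q[np.all(np.isfinite(Q),1)]
Q=Q[(abs(Q[:,0]-.434)<.05)&(abs(Q[:,1]-.356)<.08)]
rect('tips',Q[(Q[:,2]>.18)&(Q[:,2]<.2)]); rect('clip',Q[(Q[:,2]>.146)&(Q[:,2]<.2)])
to_tool([.4334,.3554,.218])
E
```

```text
0.850203391350544 [0.64 0.04 1.83 0.   1.27 2.02]
2877 [[-0.0118  0.0351  0.0204]
 [ 0.0056  0.0361  0.0384]
 [ 0.011   0.0535  0.0622]]
2874 [[-0.0119 -0.0549  0.0203]
 [ 0.0055 -0.0378  0.0386]
 [ 0.0109 -0.0368  0.0622]]
tips 927 [433.7 355. ] [52.7 35.7] 11.1 z [0.1803 0.1876 0.1895]
clip 4423 [433.7 355.2] [52.7 60. ] 11.0 z [0.1465 0.1559 0.189 ]
tcp [0.4327 0.3567 0.3197] yaw y -79.0 shift units [0.01 0.05 3.39]
```

jog_arm:
  increments:
    - [[0, 0.05, 0.9, 0, 0, 0, 0.7], [0, 0, 0.9, 0, 0, 0, 0.7], [0, 0, 0.9, 0, 0, 0, 0.7], [0, 0, 0.6, 0, 0, 0, 0.7], [0, 0, 0.38, 0, 0, 0, 0.7]]

```text
time: 12.63
tool_pos: [0.4319, 0.3543, 0.2066]
tcp_rot: [3.125, 0.301, -0.005]
wrist_force: [-0.1, -0.2, 0.5]
width: 0.85
grip_force: 0.0
```

jog_arm:
  increments:
    - [[0, 0, 0, 0, 0, 0, 0.7], [0, 0, 0, 0, 0, 0, 0.3], [0, 0, 0, 0, 0, 0, 0], [0, 0, 0, 0, 0, 0, -0.5], [0, 0, 0, 0, 0, 0, -0.5]]

```text
time: 13.05
tool_pos: [0.4335, 0.3556, 0.2105]
tcp_rot: [-3.126, -0.3, -0.002]
wrist_force: [-0.6, -0.1, -2.6]
width: 0.688
grip_force: 86.0
```

jog_arm:
  increments:
    - [[0, 0, 0, 0, 0, 0, -0.5], [0, 0, 0, 0, 0, 0, -0.5], [0, 0, 0, 0, 0, 0, -0.5], [0, 0, 0, 0, 0, 0, -0.5], [0, 0, 0, 0, 0, 0, -0.5]]

```text
time: 13.47
tool_pos: [0.4334, 0.3555, 0.21]
tcp_rot: [-3.127, -0.3, -0.002]
wrist_force: [0.8, -0.5, 2.2]
width: 0.69
grip_force: 86.4
```

jog_arm:
  increments:
    - [[0, 0, -0.3, 0, 0, 0, -0.5], [0, 0, -0.5, 0, 0, 0, -0.5], [0, 0, -0.7, 0, 0, 0, -0.5], [0, 0, -0.7, 0, 0, 0, -0.5], [0, 0, -0.7, 0, 0, 0, -0.5]]

```text
time: 13.88
tool_pos: [0.4327, 0.3549, 0.2971]
tcp_rot: [3.126, 0.3, -0.002]
wrist_force: [-0.1, 0.2, -2.0]
width: 0.688
grip_force: 86.9
```

jog_arm:
  increments:
    - [[0, 0, -0.7, 0, 0, 0, -0.5], [0, 0, -0.6, 0, 0, 0, -0.5], [0, 0, -0.4, 0, 0, 0, -0.5], [0, 0, -0.1, 0, 0, 0, -0.5], [0, 0, 0, 0, 0, 0, -0.5]]

```text
time: 14.3
tool_pos: [0.4333, 0.3554, 0.3514]
tcp_rot: [-3.126, -0.3, -0.002]
wrist_force: [0.2, -0.4, -2.7]
width: 0.683
grip_force: 86.9
```

```bash
python3 - <<'E'
from h import *
i2,_,P2=cloud('scene'); iw,_,Pw=cloud('wrist'); s=read_state(); print(s['width'],s['grip_force'],s['wrist_force'])
cv2.imwrite('pics/s6.png',np.hstack([cv2.resize(i2[60:250,60:220],(404,480)),cv2.resize(iw,(390,480))]))
# easel from first top/scene clouds: lean-plane and ledge corner
T=np.load('top0.npz')['P'];S=np.load('scene0.npz')['P']
for n,P in(('top',T),('scene',S)):
    Q=P.reshape(-1,3);Q=Q[np.all(np.isfinite(Q),1)]
    Q=Q[(abs(Q[:,0]-.44)<.09)&(abs(Q[:,1]+.243)<.09)]
    a=np.radians(11.2); e=np.c_[Q[:,0]*np.cos(a)+Q[:,1]*np.sin(a),-Q[:,0]*np.sin(a)+Q[:,1]*np.cos(a),Q[:,2]]
    rect('top edge',Q[(Q[:,2]>.1)&(Q[:,2]<.115)])
    for y0 in(-.39,-.37,-.33,-.28,-.26):
        k=e[abs(e[:,1]-y0)<.006]; h=[(z,np.round(np.median(k[abs(k[:,2]-z)<.004,0]),4)) for z in(.028,.036,.045,.06,.08,.095) if (abs(k[:,2]-z)<.004).sum()>2]
        print(n,y0,h)
    k=e[e[:,2]>.06]; print('y ext',np.percentile(k[:,1],[1,99]).round(4))
E
```

```text
0.6885559021500477 86.89562916755676 [-0.17004454  0.46228156 -3.38644335]
top edge 181 [ 469.5 -243.1] [  8.2 148.6] 12.0 z [0.1001 0.1074 0.1126]
top -0.39 [(0.036, np.float64(0.3792)), (0.045, np.float64(0.3684)), (0.06, np.float64(0.3963)), (0.08, np.float64(0.404)), (0.095, np.float64(0.41))]
top -0.37 [(0.036, np.float64(0.38)), (0.045, np.float64(0.3686)), (0.06, np.float64(0.3963)), (0.08, np.float64(0.4035)), (0.095, np.float64(0.4096))]
top -0.33 [(0.028, np.float64(0.4461)), (0.036, np.float64(0.3807)), (0.045, np.float64(0.3708)), (0.06, np.float64(0.397)), (0.08, np.float64(0.4043)), (0.095, np.float64(0.4091))]
top -0.28 [(0.036, np.float64(0.3795)), (0.045, np.float64(0.3675)), (0.06, np.float64(0.3946)), (0.08, np.float64(0.4033)), (0.095, np.float64(0.4078))]
top -0.26 [(0.036, np.float64(0.3785)), (0.045, np.float64(0.3656)), (0.06, np.float64(0.3936)), (0.08, np.float64(0.403)), (0.095, np.float64(0.4083))]
y ext [-0.4016 -0.2402]
top edge 349 [ 467.6 -243.2] [ 11.4 149.3] 11.6 z [0.1002 0.1058 0.1111]
scene -0.39 [(0.036, np.float64(0.3844)), (0.045, np.float64(0.3721)), (0.06, np.float64(0.395)), (0.08, np.float64(0.4021)), (0.095, np.float64(0.4083))]
scene -0.37 [(0.028, np.float64(0.3605)), (0.036, np.float64(0.3819)), (0.045, np.float64(0.3868)), (0.06, np.float64(0.3931)), (0.08, np.float64(0.4022)), (0.095, np.float64(0.4079))]
scene -0.33 [(0.028, np.float64(0.3597)), (0.036, np.float64(0.3833)), (0.045, np.float64(0.3576)), (0.06, np.float64(0.3933)), (0.08, np.float64(0.4008)), (0.095, np.float64(0.407))]
scene -0.28 [(0.028, np.float64(0.3587)), (0.036, np.float64(0.3827)), (0.045, np.float64(0.3861)), (0.06, np.float64(0.3936)), (0.08, np.float64(0.401)), (0.095, np.float64(0.4066))]
scene -0.26 [(0.036, np.float64(0.3822)), (0.045, np.float64(0.3858)), (0.06, np.float64(0.3931)), (0.08, np.float64(0.4008)), (0.095, np.float64(0.4064))]
y ext [-0.4031 -0.2399]
```

View pics/s6.png

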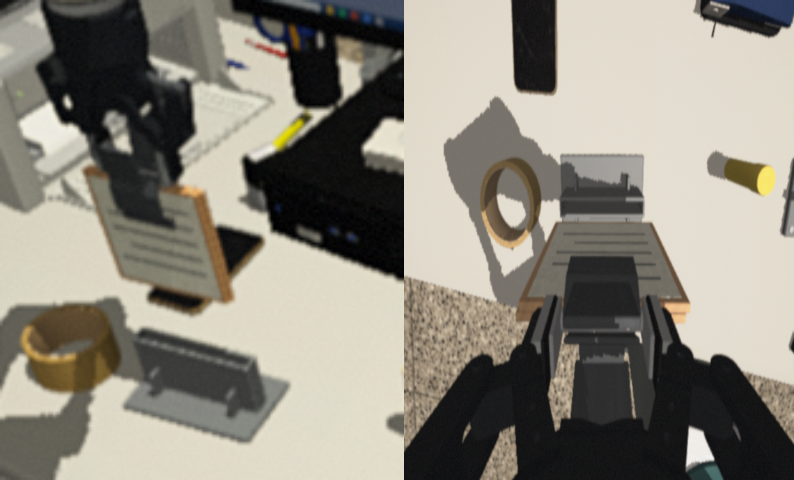

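The clip and both boards are in the hand, hanging straight and clear of the pocket. The easel corner comes out at (0.4416,-0.248,0.034) with a yaw of 11.8°, and the measured back slope of about 20° matches the given 0.35 rad. Next I travel there.

jog_arm:
  increments:
    - [[0, 0.4, 0, 0, 0, 0, -0.5], [0, 0.7, 0, 0, 0, 0, -0.5], [0, 0.9, 0, 0, 0, 0, -0.5], [0, 0.9, 0, 0, 0, 0, -0.5], [0, 0.9, 0, 0, 0, 0, -0.5]]

```text
time: 14.82
tool_pos: [0.4541, 0.2414, 0.3486]
tcp_rot: [3.126, 0.301, -0.004]
wrist_force: [-0.1, -0.7, -2.2]
width: 0.688
grip_force: 86.9
```

jog_arm:
  increments:
    - [[0, 0.9, 0, 0, 0, 0, -0.5], [0, 0.9, 0, 0, 0, 0, -0.5], [0, 0.9, 0, 0, 0, 0, -0.5], [0, 0.9, 0, 0, 0, 0, -0.5], [0, 0.9, 0, 0, 0, 0, -0.5]]

```text
time: 15.23
tool_pos: [0.4796, 0.1087, 0.3488]
tcp_rot: [3.127, 0.3, -0.004]
wrist_force: [0.3, -0.4, -1.7]
width: 0.685
grip_force: 86.9
```

jog_arm:
  increments:
    - [[0, 0.9, 0, 0, 0, 0, -0.5], [0, 0.9, 0, 0, 0, 0, -0.5], [0, 0.9, 0, 0, 0, 0, -0.5], [0, 0.9, 0, 0, 0, 0, -0.5], [0, 0.9, 0, 0, 0, 0, -0.5]]

```text
time: 15.65
tool_pos: [0.5051, -0.0237, 0.3488]
tcp_rot: [-3.127, -0.3, 0.004]
wrist_force: [0.4, 0.6, -2.7]
width: 0.684
grip_force: 86.9
```

jog_arm:
  increments:
    - [[0, 0.9, 0, 0, 0, 0, -0.5], [0, 0.9, 0, 0, 0, 0, -0.5], [0, 0.9, 0, 0, 0, 0, -0.5], [0, 0.9, 0, 0, 0, 0, -0.5], [0, 0.9, 0, 0, 0, 0, -0.5]]

```text
time: 16.07
tool_pos: [0.5307, -0.1561, 0.3487]
tcp_rot: [-3.126, -0.299, 0.004]
wrist_force: [0.2, 0.3, -2.6]
width: 0.687
grip_force: 86.9
```

jog_arm:
  increments:
    - [[0, 0.9, 0, 0, 0, 0, -0.5], [0, 0.7, 0, 0, 0, 0, -0.5], [0, 0.5, 0, 0, 0, 0, -0.5], [0, 0.35, 0, 0, 0, -0.13, -0.5], [-0.2, 0, 0, 0, 0, 0, -0.5]]

```text
time: 16.48
tool_pos: [0.5399, -0.2296, 0.3489]
tcp_rot: [-3.125, -0.32, 0.002]
wrist_force: [0.1, -0.5, -2.4]
width: 0.684
grip_force: 86.9
```

jog_arm:
  increments:
    - [[0, 0, 0, 0, -0.6, 0, -0.5], [0, 0, 0, 0, -0.8, 0, -0.5], [0, 0, 0, 0, -0.8, 0, -0.5], [0, 0, 0, 0, -0.7, 0, -0.5], [0, 0, 0, 0, -0.44, 0, -0.5]]

```text
time: 16.9
tool_pos: [0.5396, -0.2269, 0.3495]
tcp_rot: [3.042, 0.314, -0.545]
wrist_force: [0.0, 0.4, -2.4]
width: 0.688
grip_force: 87.1
```

jog_arm:
  increments:
    - [[0, 0, 0, 0, 0, 0, -0.5], [0, 0, 0, 0, 0, 0, -0.5], [0, 0, 0, 0, 0, 0, -0.5], [0, 0, 0, 0, 0, 0, -0.5], [0, 0, 0, 0, 0, 0, -0.5]]

```text
time: 17.32
tool_pos: [0.5394, -0.2277, 0.3509]
tcp_rot: [3.043, 0.312, -0.536]
wrist_force: [0.0, 0.3, -1.9]
width: 0.685
grip_force: 87.1
```

```bash
cat >> h.py <<'E'
A=np.radians(11.8); RE=Ro.from_euler('z',A).as_matrix(); C=np.array([.4416,-.2479,.034])
U=RE@[np.sin(.35),0,np.cos(.35)]; N=RE@[-np.cos(.35),0,np.sin(.35)]; YE=RE[:,1]
E
python3 - <<'E'
from h import *
s=read_state(); R=Ro.from_rotvec(s['tcp_rot']).as_matrix(); print(s['q'].round(2),s['width'],'tool z.U',(-R[:,2]@np.c_[N,YE,U]).round(3),'y',(R[:,1]@np.c_[N,YE,U]).round(3))
to_tool(C+.012*N+.322*U); to_tool(C+.012*N+.206*U)
# pack seen by wrist and scene, easel coords (n,y,u) about the corner
for n in('wrist','scene'):
    im,d,P=cloud(n); cv2.imwrite(f'{n}7.png',im)
    E=(P.reshape(-1,3)-C)@np.c_[N,YE,U]; E=E[np.all(np.isfinite(E),1)]
    k=E[(abs(E[:,0])<.06)&(abs(E[:,1])<.09)&(E[:,2]>.1)&(E[:,2]<.25)]
    for a,b in((.1,.13),(.13,.16),(.16,.19),(.19,.22)):
        j=k[(k[:,2]>a)&(k[:,2]<b)]
        if len(j)>20: print(n,a,len(j),'n',np.percentile(j[:,0],[3,50,97]).round(4),'y',np.percentile(j[:,1],[1,99]).round(4))
    print('lowest u',np.percentile(k[:,2],.5).round(4))
a=cv2.imread('scene7.png')[130:340,220:430];b=cv2.imread('wrist7.png')
cv2.imwrite('pics/s7.png',np.hstack([cv2.resize(a,(400,400)),cv2.resize(b,(400,400))]))
E
```

```text
[-0.36  0.23  1.59 -0.18  1.62  1.03] 0.684763008043433 tool z.U [ 0.002 -0.     1.   ] y [ 0.001 -1.    -0.   ]
tcp [ 0.5394 -0.2277  0.3509] yaw y -78.3 shift units [ 0.09 -0.01  0.33]
tcp [ 0.5394 -0.2277  0.3509] yaw y -78.3 shift units [ 0.09 -0.01  4.2 ]
wrist 0.13 1431 n [0.0091 0.0096 0.01  ] y [-0.06    0.0563]
wrist 0.16 2075 n [0.0097 0.0103 0.0108] y [-0.0601  0.0565]
wrist 0.19 2188 n [0.0104 0.0109 0.0116] y [-0.0602  0.057 ]
lowest u 0.1315
scene 0.13 780 n [0.0145 0.0177 0.0205] y [-0.0603  0.0594]
scene 0.16 843 n [0.0154 0.0184 0.0216] y [-0.0602  0.0595]
scene 0.19 857 n [0.016  0.0193 0.0236] y [-0.0601  0.0598]
lowest u 0.1314
```

View pics/s7.png

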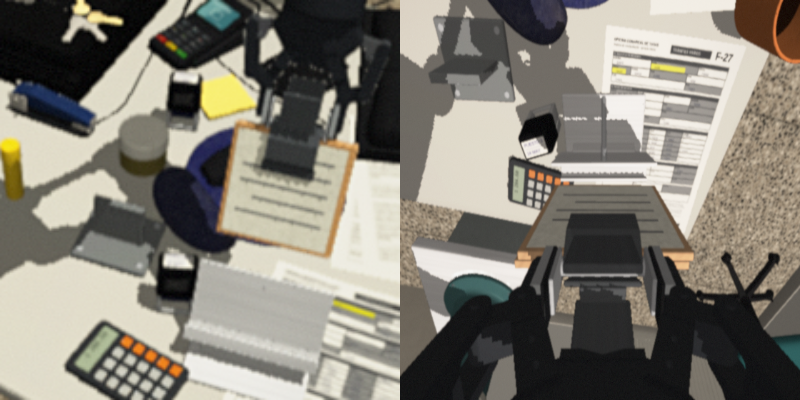

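The pack is parallel to the easel back and centred to within 1 mm. Its lower edge is 131 mm above the ledge, with about 9 mm free to the back and 8 mm to the lip. Next I lower along the lean.

jog_arm:
  increments:
    - [[0, 0, 0.6, 0, 0, 0, -0.5], [0, 0, 0.9, 0, 0, 0, -0.5], [0, 0, 0.9, 0, 0, 0, -0.5], [0, 0, 0.7, 0, 0, 0, -0.5], [0, 0, 0.4, 0, 0, 0, -0.5]]

```text
time: 17.83
tool_pos: [0.5026, -0.2347, 0.2492]
tcp_rot: [3.044, 0.313, -0.543]
wrist_force: [0.2, -0.4, -2.3]
width: 0.691
grip_force: 87.2
```

jog_arm:
  increments:
    - [[0, 0, 0.3, 0, 0, 0, -0.5], [0, 0, 0.2, 0, 0, 0, -0.5], [0, 0, 0.1, 0, 0, 0, -0.5], [0, 0, 0, 0, 0, 0, -0.5], [0, 0, 0, 0, 0, 0, -0.5]]

```text
time: 18.25
tool_pos: [0.4994, -0.2365, 0.2359]
tcp_rot: [3.043, 0.313, -0.535]
wrist_force: [0.0, 0.2, -2.1]
width: 0.686
grip_force: 87.2
```

jog_arm:
  increments:
    - [[0, 0, 0.1, 0, 0, 0, -0.5], [0, 0, 0.1, 0, 0, 0, -0.5], [0, 0, 0, 0, 0, 0, -0.5], [0, 0, 0, 0, 0, 0, -0.5], [0, 0, 0, 0, 0, 0, -0.5]]

```text
time: 18.67
tool_pos: [0.4967, -0.2367, 0.2292]
tcp_rot: [3.043, 0.313, -0.538]
wrist_force: [-0.2, -0.0, -2.8]
width: 0.688
grip_force: 87.2
```

jog_arm:
  increments:
    - [[0, 0, 0.07, 0, 0, 0, -0.5], [0, 0, 0.05, 0, 0, 0, -0.5], [0, 0, 0, 0, 0, 0, -0.5], [0, 0, 0, 0, 0, 0, -0.5], [0, 0, 0, 0, 0, 0, -0.5]]

```text
time: 19.08
tool_pos: [0.4967, -0.2373, 0.2278]
tcp_rot: [3.042, 0.313, -0.532]
wrist_force: [2.2, 0.2, 5.3]
width: 0.69
grip_force: 88.1
```

The lower edge is on the ledge. Next I slide the pack back until it meets the back plate.

jog_arm:
  increments:
    - [[0, 0, -0.05, 0, 0, 0, -0.5], [0.1, 0, 0, 0, 0, 0, -0.5], [0.1, 0, 0, 0, 0, 0, -0.5], [0, 0, 0, 0, 0, 0, -0.5], [0, 0, 0, 0, 0, 0, -0.5]]

```text
time: 19.5
tool_pos: [0.5017, -0.2358, 0.2258]
tcp_rot: [3.042, 0.313, -0.538]
wrist_force: [0.6, 0.2, 5.1]
width: 0.688
grip_force: 88.0
```

jog_arm:
  increments:
    - [[0.07, 0, 0, 0, 0, 0, -0.5], [0.05, 0, 0, 0, 0, 0, -0.5], [0, 0, 0, 0, 0, 0, -0.5], [0, 0, 0, 0, 0, 0, -0.5], [0, 0, 0, 0, 0, 0, -0.5]]

```text
time: 19.92
tool_pos: [0.5046, -0.2352, 0.2246]
tcp_rot: [3.042, 0.313, -0.54]
wrist_force: [-0.6, 0.8, 6.2]
width: 0.689
grip_force: 88.0
```

```bash
python3 - <<'E'
from h import *
s=read_state(); print(s['wrist_force'],((s['tool_pos']-C)@np.c_[N,YE,U]).round(4))
for n in('scene','top'):
    im,d,P=cloud(n); cv2.imwrite(f'{n}8.png',im)
    E=(P.reshape(-1,3)-C)@np.c_[N,YE,U]; E=E[np.all(np.isfinite(E),1)]
    k=E[(E[:,0]>-.03)&(E[:,0]<.04)&(abs(E[:,1])<.09)&(E[:,2]>.0)&(E[:,2]<.13)]
    for a,b in((.015,.03),(.03,.05),(.05,.075),(.09,.12)):
        j=k[(k[:,2]>a)&(k[:,2]<b)]; c=j[abs(j[:,1])<.055]; o=j[abs(j[:,1])>.064]
        print(n,a,'pack n',np.median(c[:,0]).round(4),'back n',np.median(o[:,0]).round(4) if len(o)>5 else '')
E
```

```text
[-0.64036445  0.83251271  6.20891667] [ 0.005  -0.0005  0.2011]
scene 0.015 pack n 0.015 back n -0.0006
scene 0.03 pack n 0.0139 back n -0.0013
scene 0.05 pack n 0.0124 back n -0.001
scene 0.09 pack n 0.0113 back n 
top 0.015 pack n nan back n 
top 0.03 pack n nan back n 
top 0.05 pack n nan back n -0.0229
top 0.09 pack n nan back n
  return _methods._mean(a, axis=axis, dtype=dtype,
  ret = ret.dtype.type(ret / rcount)
```

The top met the back, but ledge friction held the lower edge about 5 mm forward. I'll raise the pack slightly, straighten it by 2.5°, and set it down again.

jog_arm:
  increments:
    - [[0, 0, -0.17, 0, 0, 0, -0.5], [0, 0, 0, 0, 0, 0, -0.5], [-0.1, 0, 0, 0, 0.4, 0, -0.5], [0, 0, 0, 0, 0, 0, -0.5], [0, 0, 0, 0, 0, 0, -0.5]]

```text
time: 20.43
tool_pos: [0.5018, -0.2353, 0.2291]
tcp_rot: [3.058, 0.314, -0.482]
wrist_force: [-5.5, -1.1, 0.8]
width: 0.684
grip_force: 87.2
```

```bash
cat > chk.py <<'E'
from h import *
s=read_state(); print(s['wrist_force'],((s['tool_pos']-C)@np.c_[N,YE,U]).round(4))
im,d,P=cloud('scene'); cv2.imwrite('scene8.png',im)
E=(P.reshape(-1,3)-C)@np.c_[N,YE,U]; E=E[np.all(np.isfinite(E),1)]
k=E[(E[:,0]>-.03)&(E[:,0]<.04)&(abs(E[:,1])<.09)&(E[:,2]>.0)&(E[:,2]<.15)]
for a,b in((.015,.03),(.03,.05),(.05,.075),(.09,.12)):
    j=k[(k[:,2]>a)&(k[:,2]<b)]; c=j[abs(j[:,1])<.055]; c=c[abs(c[:,1])>.03]; o=j[abs(j[:,1])>.064]
    print(a,'pack n',np.median(c[:,0]).round(4),'back n',np.median(o[:,0]).round(4) if len(o)>5 else '')
j=k[(k[:,2]>.085)&(k[:,2]<.15)&(k[:,0]>0)];print('y',np.percentile(j[:,1],[1,99]).round(4),'top u',np.percentile(j[abs(j[:,1])>.04][:,2],99).round(4))
E
python3 chk.py
```

```text
[-5.52252257 -1.12749534  0.76001354] [9.100e-03 1.000e-04 2.043e-01]
0.015 pack n 0.0104 back n -0.0007
0.03 pack n 0.0105 back n -0.0013
0.05 pack n 0.0103 back n -0.0006
0.09 pack n 0.0104 back n 
y [-0.0593  0.0601] top u 0.144
```

The pack is now flush with the back. Next I set it down.

jog_arm:
  increments:
    - [[-0.03, 0, 0.06, 0, 0, 0, -0.5], [0, 0, 0.06, 0, 0, 0, -0.5], [0, 0, 0.04, 0, 0, 0, -0.5], [0, 0, 0, 0, 0, 0, -0.5], [0, 0, 0, 0, 0, 0, -0.5]]

```text
time: 20.9
tool_pos: [0.5009, -0.2357, 0.2267]
tcp_rot: [3.057, 0.314, -0.478]
wrist_force: [-6.4, 0.5, 9.0]
width: 0.686
grip_force: 88.5
```

```bash
python3 chk.py
```

```text
[-6.44865589  0.51685164  8.98190086] [ 9.200e-03 -2.000e-04  2.018e-01]
0.015 pack n 0.0104 back n -0.0006
0.03 pack n 0.0107 back n -0.0007
0.05 pack n 0.0103 back n -0.001
0.09 pack n 0.0102 back n 
y [-0.0593  0.0597] top u 0.1458
```

jog_arm:
  increments:
    - [[0, 0, 0, 0, 0, 0, 0.5], [0, 0, 0, 0, 0, 0, 0.7], [0, 0, 0, 0, 0, 0, 0.8], [0, 0, 0, 0, 0, 0, 0.8], [0, 0, 0, 0, 0, 0, 0.8]]

```text
time: 21.37
tool_pos: [0.5018, -0.2356, 0.2252]
tcp_rot: [3.058, 0.315, -0.473]
wrist_force: [-0.3, -0.5, 0.5]
width: 0.899
grip_force: 0.0
```

jog_arm:
  increments:
    - [[0, 0, -0.2, 0, 0, 0, 0.8], [0, 0, -0.5, 0, 0, 0, 0.8], [0, 0, -0.9, 0, 0, 0, 0.8], [0, 0, -0.9, 0, 0, 0, 0.8], [0, 0, -0.9, 0, 0, 0, 0.8]]

```text
time: 21.78
tool_pos: [0.532, -0.2292, 0.3238]
tcp_rot: [3.058, 0.315, -0.475]
wrist_force: [0.4, -0.4, -1.1]
width: 0.897
grip_force: 0.0
```

jog_arm:
  increments:
    - [[0, 0, -0.5, 0, 0, 0, 0.8], [0, 0, 0, 0, 0, 0, 0.8], [0, 0, 0, 0, 0, 0, 0.8], [0, 0, 0, 0, 0, 0, 0.8], [0, 0, 0, 0, 0, 0, 0.8]]

```text
time: 22.2
tool_pos: [0.5352, -0.2282, 0.335]
tcp_rot: [3.059, 0.315, -0.479]
wrist_force: [0.3, 0.7, 0.3]
width: 0.902
grip_force: 0.0
```

```bash
python3 chk.py; python3 - <<'E'
from h import *
a=cv2.imread('scene8.png'); t=cloud('top')[0]
cv2.imwrite('pics/end.png',np.hstack([cv2.resize(a[130:370,210:420],(420,480)),cv2.resize(t[130:300,220:440],(380,294))[:480] if 0 else cv2.resize(t[130:310,260:440],(380,480))]))
E
```

```text
[0.33525763 0.74816078 0.29874639] [1.340e-02 1.000e-04 3.155e-01]
0.015 pack n 0.0106 back n -0.0004
0.03 pack n 0.0104 back n -0.0009
0.05 pack n 0.0108 back n -0.0009
0.09 pack n 0.0108 back n 
y [-0.0596  0.0598] top u 0.1309
```

View pics/end.png

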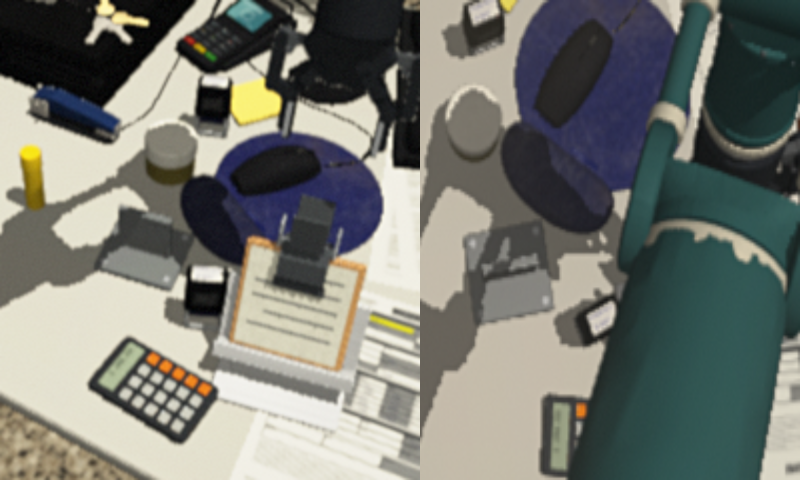

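The pair stands on the ledge, centred and flush with the back (top at u=0.131), with the clip on top at (305,240). The gripper is clear and the other things are undisturbed.

```bash
python3 -c "
from workcell import bot
print(bot.finish_job())"
```

```text
the job is handed in; nothing more can be done
None
```

The job is handed in at about 22 s: the clip holds both boards at their middle, and the pair stands centred on the easel ledge, flush against the back, with nothing else on the desk visibly moved.

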